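# Show a shoe last to the inspection camera and hold it over its insole

### The arm

A 6-joint arm with a two-finger parallel gripper is mounted at the origin on the work surface. World frame = base frame: x ahead of the robot, y to its left, z up, the work surface at z = 0. Lengths are in m, angles in rad, forces in N, time in s.
With the tool pointing down it reaches from about 0.35 to 0.875 m from the base axis. Payload 4.2 kg.
Tool frame: the origin (TCP) lies on the front face of the gripper's body, between the roots of the fingers; the fingertips stand 73 mm ahead of it and the grasp point (between the pads) lies 54 mm ahead of it (ctrl.hold_point_z is the distance from the TCP to the grasp point, in m); z points along the fingers, y is the direction in which the jaws open and shut (so a half turn about z gives the same grasp; the last joint's range is limited). The gripper opens to 85 mm and grips with 20 to 120 N. Pads are 22 mm wide; open, the fingers measure 114 mm over their backs; the gripper's body (76 mm by 85 mm) begins 54 mm behind the grasp point. The pads swing forward as they close: fully open they stand 13 mm farther back than shut.
Start: joints at [-1.079, 0.385, 0.008, 0, -1.194, -0.259], TCP at [0.144, -0.608, 0.304] pointing down, gripper open.
Joint ranges: [-3.14, 3.14], [-1.21, 2.06], [-1.07, 1.41], [-3.16, 2.05], [-2.99, -0.16], [-3.1, 3.1]. Speed limits (rad/s): [2.79, 2.79, 3.14, 3.14, 3.14, 3.14].

### API

Orientations are given as a unit quaternion [w, x, y, z].
In Python, from station import ctrl gives the robot as it stands.
- The arm moves only by the tool apply_moves, never from a script. Its argument "rows" is a list of rows, each a list of 2 entries, a list of its own where there are three numbers: the shift along the tool's x, y, z in mm, then the turn about the tool's z in degrees. A call has 1 to 10 rows; each row is the pose to reach, as a shift and turn from the pose commanded when the call began, along the tool's axes at that moment; what a row does not reach only later rows make up. A row lasts 1/12 s, in which the tool goes at most 41.7 mm and 7.16 degrees, less where a joint would pass 70% of its speed; a pose out of reach is approached as far as the arm can. A call with a gripper value outside its range is refused whole. "grip" is the opening, from -1 (shut) to 1 (fully open), set as the call begins (left out, the last holds). The fingers move at their own pace and stop on an object; the grip force is fixed at half the most. Time passes only in rows, so rows that repeat a pose let the fingers close. It gives the time, the measured TCP pose, the force and the opening at its end, in the units of the state.
- ctrl.get_state(): the state, without advancing time (a new reading comes with each control period).
- ctrl.get_image(name): name is "side" or "top"; returns a dict with "image" (384x512x3 uint8, red, green, blue), "fov_y" (degrees; the focal length in pixels is half the picture's height over the tangent of half this angle, whatever the lens; pixels are square), "cx", "cy" (the principal point, pixels), "rvec" (rotation vector, rad) and "tvec" (3), from world to camera coordinates, as OpenCV has them. Camera axes: x right, y down, z forward; pixel columns grow to the right and rows downward; lengths in m; the calibration is good to about 2 mm. A picture is of the moment at which its call begins. There is no depth.
- ctrl.sign_off(): hands the job in, once; it reports no verdict.
The state is a dict: "clock": time; "joint_positions": joint angles; "joint_velocities": joint speeds; "effort": joint torques, N m; "position": TCP position; "ee_rot": TCP orientation; "ft_force": force on the tool from outside, world axes, zero at the start; "torque": the same for the moment, N m; "width": finger opening in m.
Only numpy, scipy, OpenCV 4.12 (cv2) and the standard library are available. Lean on these libraries where they do the work, as an engineer would, in place of code of your own. Each camera call takes 0.05 s, during which the arm holds its last target. There are 200 camera calls.

### The job

Pick up the large shoe last by its cone and show it to the inspection camera, about 25 cm in front of the lens and level with it: first turned 45 degrees away so that its left side and toe show, then with the toe straight at the lens, then turned 45 degrees the other way so that its right side and toe show, pausing about a second at each. Then carry it over the tools, without disturbing anything, to the insole of its own size (the large one) and hold it hovering about 15 mm above, upright, toe over toe and lined up with the insole, never touching it. Finish while still holding it there: do not put it down or let go.

Things in the scene. Friction and masses are not known exactly. Their poses are not given: they have to be found in the camera images.
- last: the large wooden shoe last (solid left-foot shape, 235 mm long, 82 wide at the ball, 115 high, 0.3 to 0.55 kg), standing on its flat bottom on the table, right of the tools. Origin: on the bottom, 135 mm behind the toe tip, 100 mm ahead of the heel's back, nearly under the centre of mass; x to the toe, y to its left side, z up
- last_cone (a point): top of the last's upright cone, 115 mm above its origin: the place to grip from above. Flat parallel sides 37 mm apart (across, along y), from 75 to 115 mm above the bottom, reaching 85 mm back and 45 mm forward of this point; below 75 mm the body widens
- last_toe (a point): point on the last's bottom plane, 120 mm from its origin towards the toe
- last_heel (a point): point on the last's bottom plane, 95 mm from its origin towards the heel
- insole: the large insole, 235 mm long, tacked on a fixed wooden block 255 x 100 x 25 mm, left of the tools. Origin under the block on the table, below the point that matches the last's origin (135 mm behind the insole's toe tip); x to the toe; top of the insole 30 mm above the table. It is the same outline as the last's bottom
- insole_top (a point): point on the top of the large insole, 30 mm above its origin: the last's origin belongs above it; axes as insole
- insole_toe (a point): point on top of the large insole, 120 mm from insole_top towards the toe: last_toe belongs above it
- small_insole: a child's insole, 170 mm long, on a fixed block 190 x 78 x 25 mm, top 30 mm above the table; NOT the target; it and the large one swap places
- camera: the inspection camera, fixed: base 100 x 120 mm, post, grey head 55 x 75 x 60 mm, top 230 mm above the table; standing beyond the tools. Origin under it on the table; the lens looks along its -x, back towards the robot
- lens (a point): centre of the camera's front lens, 200 mm above the table; axes as camera (the lens looks along -x)
- awl_rack: fixed rack of four awls, 150 mm long (its x), 50 mm wide, 102 mm high, between the last and the insoles; origin under its centre
- bottle: bystander: bottle 48 mm across, 115 mm high, among the tools; origin under its centre
- jar: bystander: wax jar 60 mm across, 52 mm high; origin under its centre
- spool: bystander: wooden spool 44 mm across, 55 mm high; origin under its centre
- small_last: bystander: child's last, 170 mm long, 83 mm high; origin under it
- hammer: bystander: hammer lying at the far left; origin under it
- brush: bystander: brush lying at the right; origin under it
- tin: bystander: tin 70 mm across, 60 mm high; origin under its centre
There are look-alikes about, which are no part of the job. Leave any green or pink look-alike of the small_insole alone.

How it is judged:
On the way, in this order (a step that is already met when the one before it is completed fails the run):
1. the last's left front quarter faces the lens (x of lens in the frame of last between 0.09 and 0.28 m and y of lens in the frame of last between 0.09 and 0.28 m and z of lens in the frame of last between -0.02 and 0.14 m and x of last in the frame of lens between -0.34 and -0.15 m and y of last in the frame of lens between -0.08 and 0.08 m and angle between last's own z axis and vertical below 0.25 rad), for 0.4 s.
2. the last's toe faces the lens (x of lens in the frame of last between 0.15 and 0.34 m and y of lens in the frame of last between -0.07 and 0.07 m and z of lens in the frame of last between -0.02 and 0.14 m and x of last in the frame of lens between -0.34 and -0.15 m and y of last in the frame of lens between -0.08 and 0.08 m and angle between last's own z axis and vertical below 0.25 rad), for 0.4 s.
3. the last's right front quarter faces the lens (x of lens in the frame of last between 0.09 and 0.28 m and y of lens in the frame of last between -0.28 and -0.09 m and z of lens in the frame of last between -0.02 and 0.14 m and x of last in the frame of lens between -0.34 and -0.15 m and y of last in the frame of lens between -0.08 and 0.08 m and angle between last's own z axis and vertical below 0.25 rad), for 0.4 s.
At the end, for the whole second after the job is handed in: The gripper still holds the last, at rest and upright within about 7 degrees, its bottom 5 to 30 mm above the large insole (toe and heel points 3 to 35 mm), its origin within 12 mm and its toe point within 20 mm of the matching insole points seen from above, touching neither insole nor block (z of last in the frame of insole_top between 0.005 and 0.03 m and z of last_toe in the frame of insole_top between 0.003 and 0.035 m and z of last_heel in the frame of insole_top between 0.003 and 0.035 m and horizontal distance between last and insole_top below 0.012 m and horizontal distance between last_toe and insole_toe below 0.02 m and angle between last's own z axis and vertical below 0.12 rad and linear speed of last below 0.02 m/s and contact force between last and the fingers above 2 N and contact force between last and insole below 0.1 N and contact force between last and small_insole below 0.1 N); the arm keeps its last pose, push and grip.
It fails at once if the last touches the insole or its block (contact force between last and insole above 0.5 N).
It fails at once if a bystander is moved by more than 30 mm (distance of any of bottle, jar, spool, small_last, hammer, brush, tin from where it was at the start of the episode above 0.03 m).
It fails at once if the last or the arm strikes the camera or the awl rack (contact force between any of last, the arm, the fingers and camera above 3 N or contact force between any of last, the arm, the fingers and awl_rack above 3 N).
It also fails if it takes over 61 s, if anything falls off the work surface, if the arm or the gripper's body presses on something with over 40 N, if the wrist force passes 120 N, or if a joint passes its speed limit or range.

## Working session

There is one attempt and no reset: what is moved stays moved. The work goes in short steps, Python scripts to look and compute and a tool call to move; the robot and the scene stay as the last step left them, time stands still between calls to the robot, and variables do not carry over. Pictures are saved under pics/ and viewed, about 8 in all and at most 12, crops included, and the job is handed in when it is done.

Besides the shell and the picture viewer there is one more tool, called after "Request:" as name(argument=value, ...), one argument or row to a line, values as JSON. apply_moves: Moves the arm, as the interface text tells. Its arguments: {"type":"object","properties":{"rows":{"type":"array","items":{"type":"array"}},"grip":{"type":"number"}},"required":["rows"]}

```bash
mkdir -p pics
cat > h.py <<'E'
import numpy as np, cv2
from station import ctrl
def grab(n,fn=None):
    d=ctrl.get_image(n); im=d["image"]
    if fn: cv2.imwrite("pics/"+fn,cv2.cvtColor(im,cv2.COLOR_RGB2BGR))
    R=cv2.Rodrigues(np.array(d["rvec"],float))[0]; t=np.array(d["tvec"],float).ravel()
    f=im.shape[0]/2/np.tan(np.radians(d["fov_y"])/2)
    return dict(im=im,R=R,t=t,f=f,c=np.array([d["cx"],d["cy"]]))
def ray(p,uv):
    d=np.r_[(np.array(uv,float)-p["c"])/p["f"],1]; return -p["R"].T@p["t"], p["R"].T@d
def plane(p,uv,z):
    o,d=ray(p,uv); return o+d*(z-o[2])/d[2]
def proj(p,X):
    q=p["R"]@np.array(X,float)+p["t"]; return q[:2]/q[2]*p["f"]+p["c"]
E
python3 - <<'E'
from h import *
for n in("side","top"):
    p=grab(n,n+"0.png"); print(n,-p["R"].T@p["t"],p["R"][2],p["f"],p["c"])
print(ctrl.get_state())
E
```

```text
side [0.35606454 0.75882485 0.77773551] [ 0.13177585 -0.77407464 -0.61922821] 361.7935713453235 [254.94915383 190.76152425]
top [ 0.28917626 -0.03919193  1.54007798] [ 0.15387683 -0.00637401 -0.98806948] 404.1839868482356 [250.60565305 192.11848651]
{'clock': 0.1, 'joint_positions': array([-1.07939728e+00,  3.85500412e-01,  6.80720450e-03, -4.44380619e-04,
       -1.19404270e+00, -2.58637058e-01]), 'joint_velocities': array([-3.75424200e-04, -1.33620119e-03,  3.72814898e-03,  1.44241500e-03,
        6.34795158e-05,  1.00033345e-03]), 'effort': array([-1.10969195e-03, -3.93318307e+01,  1.88929957e+01,  4.19803664e+00,
       -2.59177548e-03,  1.03446399e-05]), 'position': array([ 0.14413134, -0.60777318,  0.30293443]), 'ee_rot': array([-1.63049430e-04, -1.16037004e-01,  9.93244396e-01,  9.78038406e-04]), 'ft_force': array([-0.09687575,  0.22036859, -0.1617836 ]), 'torque': array([-0.01855232,  0.06234206,  0.00246835]), 'width': 0.08542255620576554}
```

View pics/top0.png

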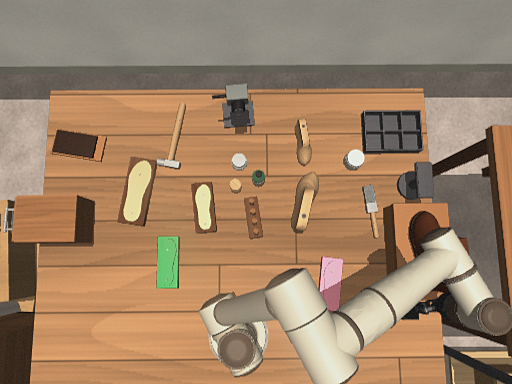

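View pics/side0.png

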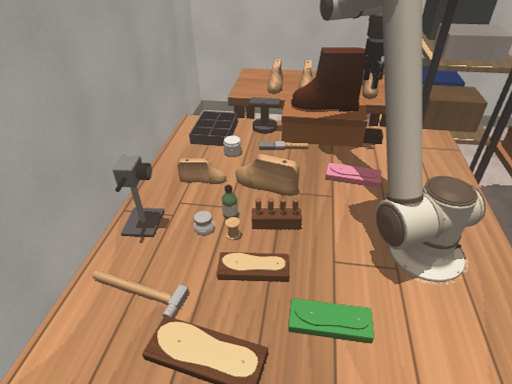

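The top view looks down with +x up and +y left. The large last is at about (306,200) with its toe up (+x). The large insole is at (137,190) with its wide toe end up. The camera is at (237,105), the rack at (254,217), and the small insole at (204,207). Next I'll measure with masks, plus a zoomed composite.

Run:
```python
from h import *
t=grab("top"); s=grab("side")
def crop(p,x0,x1,y0,y1,k): return cv2.resize(p["im"][y0:y1,x0:x1],None,fx=k,fy=k,interpolation=cv2.INTER_NEAREST)
a=crop(t,280,330,165,240,5); b=crop(s,230,305,145,200,5); c=crop(t,110,165,150,230,4);d=crop(t,205,265,80,130,5)
W=np.zeros((600,800,3),np.uint8)
W[:a.shape[0],:a.shape[1]]=a; W[:b.shape[0],260:260+b.shape[1]]=b; W[278:278+c.shape[0],260:260+c.shape[1]]=c; W[300:300+d.shape[0],490:490+d.shape[1]]=d
cv2.imwrite("pics/comp.png",cv2.cvtColor(W,cv2.COLOR_RGB2BGR))
# insoles: pale yellow, both views
for n,p in(("top",t),("side",s)):
    hsv=cv2.cvtColor(p["im"],cv2.COLOR_RGB2HSV)
    m=cv2.inRange(hsv,(20,60,170),(32,160,255))
    m=cv2.morphologyEx(m,cv2.MORPH_CLOSE,np.ones((5,5)))
    cs,_=cv2.findContours(m,cv2.RETR_EXTERNAL,cv2.CHAIN_APPROX_NONE)
    for c in cs:
        if cv2.contourArea(c)<150: continue
        P=np.array([plane(p,q[0],.03)[:2] for q in c])
        (cx,cy),wh,an=cv2.minAreaRect((P*1000).astype(np.float32))
        print(n,"insole",c.reshape(-1,2).mean(0).round(),(cx,cy),wh,an)
    # dark block+insole
    m2=cv2.inRange(hsv,(0,60,20),(20,255,95))
    u=cv2.morphologyEx(m|m2,cv2.MORPH_CLOSE,np.ones((3,3)))
    cs,_=cv2.findContours(u,cv2.RETR_EXTERNAL,cv2.CHAIN_APPROX_NONE)
    for c in cs:
        if cv2.contourArea(c)<400: continue
        P=np.array([plane(p,q[0],.025)[:2] for q in c])
        (cx,cy),wh,an=cv2.minAreaRect((P*1000).astype(np.float32))
        if max(wh)<400: print(n,"block",c.reshape(-1,2).mean(0).round(),(cx,cy),wh,an)
for uv in((302,188),(305,215),(300,200),(312,180),(303,140)): print(uv,t["im"][uv[1],uv[0]],cv2.cvtColor(t["im"],cv2.COLOR_RGB2HSV)[uv[1],uv[0]])
```

```text
top insole [203. 207.] (471.7546691894531, 132.45045471191406) (170.417236328125, 56.5806884765625) 0.3876659870147705
top insole [136. 191.] (536.557861328125, 386.34527587890625) (80.47895812988281, 233.95054626464844) 74.97738647460938
top block [ 17. 344.] (-11.086380004882812, 798.5446166992188) (277.23095703125, 121.65936279296875) 0.14055538177490234
top block [425. 233.] (377.0263366699219, -690.443603515625) (122.51258087158203, 175.6622314453125) 36.88903045654297
top block [385. 245.] (342.8684387207031, -535.21533203125) (261.8936767578125, 111.75907135009766) 1.816583275794983
top block [206. 206.] (467.3114013671875, 122.65386199951172) (182.8251953125, 69.59893798828125) 6.578754901885986
top block [142. 193.] (534.5691528320312, 378.8783264160156) (112.330322265625, 250.62635803222656) 78.1801528930664
top block [ 74. 144.] (717.0382690429688, 628.1504516601562) (163.11036682128906, 94.27489471435547) 80.60920715332031
side insole [232. 364.] (476.326171875, 412.5340881347656) (117.8297119140625, 48.08964538574219) 22.806211471557617
side block [233. 364.] (477.13031005859375, 410.21844482421875) (118.61764526367188, 48.411216735839844) 22.806196212768555
side block [276. 224.] (426.47100830078125, -32.19059753417969) (149.09422302246094, 43.478424072265625) 8.122910499572754
side block [390. 226.] (93.1382827758789, -78.03775787353516) (198.21163940429688, 78.22068786621094) 86.52835845947266
side block [259. 114.] (620.4610595703125, -740.4669799804688) (272.2957458496094, 335.2892761230469) 1.7540762424468994
(302, 188) [134 106  73] [ 16 116 134]
(305, 215) [ 84  88 101] [113  43 101]
(300, 200) [100  79  58] [ 15 107 100]
(312, 180) [189 146 103] [ 15 116 189]
(303, 140) [243 196 136] [ 17 112 243]
```

View pics/comp.png

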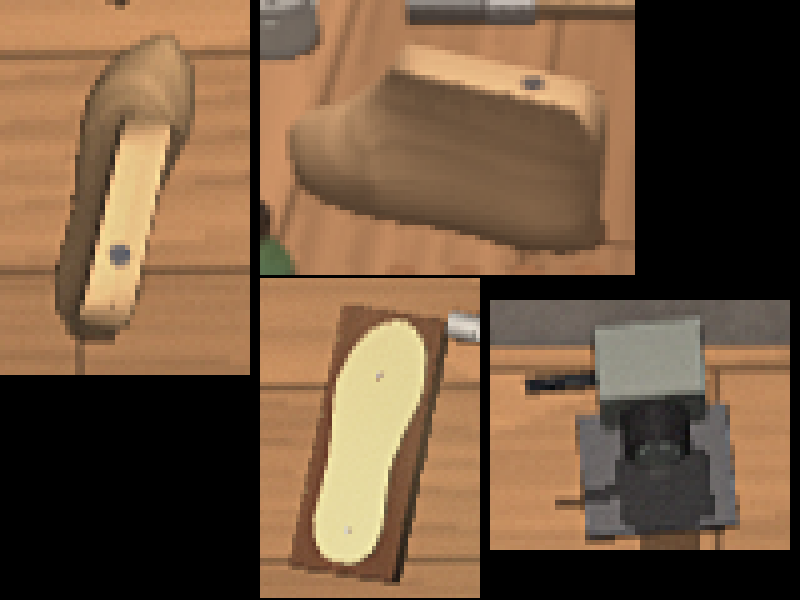

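Run:
```python
from h import *
t=grab("top"); s=grab("side")
A=lambda u,v:(280+u/5-.5,165+v/5-.5)
B=lambda u,v:(230+(u-260)/5-.5,145+v/5-.5)
C=lambda u,v:(110+(u-260)/4-.5,150+(v-278)/4-.5)
D=lambda u,v:(205+(u-490)/5-.5,80+(v-300)/5-.5)
def rep(n,p,pts,z):
    P=np.array([plane(p,q,z)[:2] for q in pts]); print(n,(P*1000).round(0).tolist(),"c",(P.mean(0)*1000).round(1)); 
    for i in range(len(P)):
        d=P[(i+1)%len(P)]-P[i]; print("   L",round(np.linalg.norm(d)*1000),"ang",round(np.degrees(np.arctan2(d[1],d[0])),1))
rep("cone top",t,[A(122,125),A(170,127),A(132,318),A(81,310)],.115)
rep("cone side",s,[B(388,72),B(405,45),B(602,86),B(588,108)],.115)
rep("hole t",t,[A(119,254)],.115); rep("hole s",s,[B(533,83)],.115)
rep("block",t,[C(343,306),C(443,321),C(391,577),C(291,565)],.025)
rep("head",t,[D(594,327),D(702,318),D(706,393),D(600,402)],.23)
rep("base",t,[D(578,418),D(730,405),D(738,525),D(587,538)],.01)
for n,uv,z in(("bottle",(258,178),.1),("jar",(239,161),.05),("spool",(235,185),.055),("rack",(254,217),.09),("smalllast",(304,140),.06),("hammerhead",(168,163),.02)): print(n,plane(t,uv,z).round(3))
# large insole extents along the block axis
hsv=cv2.cvtColor(t["im"],cv2.COLOR_RGB2HSV); m=cv2.inRange(hsv,(20,60,170),(32,160,255)); 
ys,xs=np.nonzero(m[150:230,110:165]); P=np.array([plane(t,(x+110,y+150),.03)[:2] for x,y in zip(xs,ys)])
for a in(-9,-11,-13):
    r=np.radians(a);e=np.array([np.cos(r),np.sin(r)]);n=np.array([-e[1],e[0]])
    u=P@e;v=P@n; um=(u.max()+u.min())/2; vm=(v.max()+v.min())/2
    o=e*(u.max()-.135)+n*vm; print(a,"len",np.ptp(u),"wid",np.ptp(v),"centre",(e*um+n*vm).round(4),"origin guess",o.round(4))
```

```text
cone top [[519.0, -239.0], [517.0, -273.0], [381.0, -242.0], [387.0, -206.0]] c [ 451.3 -240.1]
   L 34 ang -92.9
   L 140 ang 167.1
   L 36 ang 80.6
   L 136 ang -13.9
cone side [[523.0, -239.0], [517.0, -273.0], [382.0, -241.0], [389.0, -215.0]] c [ 452.7 -242.1]
   L 35 ang -100.2
   L 139 ang 166.7
   L 28 ang 74.8
   L 137 ang -10.2
hole t [[427.0, -234.0]] c [ 426.6 -234.2]
   L 0 ang 0.0
hole s [[427.0, -239.0]] c [ 426.7 -238.8]
   L 0 ang 0.0
block [[667.0, 412.0], [652.0, 316.0], [407.0, 358.0], [419.0, 451.0]] c [536.1 384.2]
   L 98 ang -99.1
   L 249 ang 170.3
   L 95 ang 82.7
   L 252 ang -9.0
head [[865.0, 36.0], [871.0, -38.0], [817.0, -41.0], [811.0, 32.0]] c [841.1  -2.9]
   L 74 ang -85.3
   L 54 ang -177.5
   L 72 ang 94.7
   L 54 ang 4.4
base [[886.0, 61.0], [896.0, -60.0], [797.0, -65.0], [787.0, 54.0]] c [841.2  -2.6]
   L 121 ang -85.3
   L 99 ang -176.9
   L 119 ang 94.7
   L 99 ang 4.2
bottle [ 0.565 -0.076  0.1  ]
jar [ 0.64  -0.006  0.05 ]
spool [0.548 0.009 0.055]
rack [ 0.424 -0.06   0.09 ]
smalllast [ 0.718 -0.253  0.06 ]
hammerhead [0.642 0.268 0.02 ]
-9 len 0.23394582784754592 wid 0.08097341457844465 centre [0.5344 0.3811] origin guess [0.5166 0.3839]
-11 len 0.23423439646819616 wid 0.0809082745298832 centre [0.535  0.3829] origin guess [0.5174 0.3863]
-13 len 0.23423758655779264 wid 0.08074456021177123 centre [0.5357 0.3846] origin guess [0.5183 0.3886]
```

Measurements are consistent: block 250x97, cone 36x137, camera head 54x73, insole 234x81.
- **Last:** origin ≈ (471,-245.5) mm, yaw ≈ -13°.
- **Insole:** origin ≈ (517.5,385.5), yaw ≈ -9.4°.
- **Lens:** ≈ (790,-7), camera yaw 4.5°.

Moving above the last now.

Request:
apply_moves(
  rows=[
    [[-40,28,0],3],
    [[-80,55,0],6],
    [[-120,83,0],10],
    [[-160,110,0],14],
    [[-200,138,0],18],
    [[-240,166,0],22],
    [[-280,193,0],26.3],
    [[-320,221,0],26.3],
    [[-360,249,0],26.3],
    [[-385,265,0],26.3],
  ],
  grip=1,
)

```text
clock: 1.13
position: [0.4243, -0.297, 0.3043]
ee_rot: [0.0, 0.113, 0.994, -0.0]
ft_force: [0.6, -0.8, -0.9]
width: 0.0854
```

```bash
cat >> h.py <<'E'
from scipy.spatial.transform import Rotation as Ro
def tool():
    s=ctrl.get_state(); w,x,y,z=s["ee_rot"]; R=Ro.from_quat([x,y,z,w]).as_matrix()
    return s,np.array(s["position"]),R
def delta(target,lastyaw):
    # target TCP world (m), yaw of last x (deg); last y = tool y
    s,p,R=tool(); yaw=np.degrees(np.arctan2(R[1,1],R[0,1]))-90
    print("t",s["clock"],"pos",p.round(4),"yaw",yaw.round(2),"tilt",np.degrees(np.arccos(-R[2,2])).round(2),"F",np.round(s["ft_force"],1),"w",s["width"])
    print(" tool shift mm",(R.T@(np.array(target)-p)*1000).round(1),"turn",round(-(lastyaw-yaw),2))
E
python3 - <<'E'
from h import *
delta((.471,-.2455,.20),-13.1)
E
```

```text
t 1.1333 pos [ 0.4243 -0.297   0.3043] yaw -12.95 tilt 0.04 F [ 0.6 -0.8 -0.9] w 0.08543207087856229
 tool shift mm [-33.9  60.6 104.3] turn 0.15
```

Request:
apply_moves(
  rows=[
    [[0,0,0],0],
    [[0,0,0],0],
    [[0,0,0],0],
  ],
)

```text
clock: 1.38
position: [0.4233, -0.2986, 0.3038]
ee_rot: [-0.0, 0.112, 0.994, 0.0]
ft_force: [0.7, -0.1, 1.5]
width: 0.0851
```

Run:
```python
from h import *
delta((.471,-.2455,.20),-13.1)
```

```text
t 1.3833 pos [ 0.4233 -0.2986  0.3038] yaw -12.92 tilt 0.03 F [ 0.7 -0.1  1.5] w 0.08511481146971851
 tool shift mm [-34.6  62.5 103.8] turn 0.18
```

Request:
apply_moves(
  rows=[
    [[-17,31,20],0],
    [[-34.5,62.5,40],0],
    [[-34.5,62.5,70],0],
    [[-34.5,62.5,103],0],
    [[-34.5,62.5,103],0],
    [[-34.5,62.5,103],0],
    [[-34.5,62.5,103],0],
  ],
)

```text
clock: 1.97
position: [0.4714, -0.2471, 0.2026]
ee_rot: [0.001, 0.114, 0.994, -0.001]
ft_force: [0.4, -1.2, 0.8]
width: 0.0853
```

Run:
```python
from h import *
delta((.471,-.2455,.151),-13.1)
t=grab("top"); s=grab("side")
k=5;a=cv2.resize(t["im"][150:245,270:345],None,fx=k,fy=k,interpolation=0);b=cv2.resize(s["im"][80:200,225:310],None,fx=k,fy=k,interpolation=0)
W=np.zeros((600,800,3),np.uint8);W[:475,:375]=a;W[:600,375:800]=b
cv2.imwrite("pics/pre.png",cv2.cvtColor(W,cv2.COLOR_RGB2BGR))
```

```text
t 1.9667 pos [ 0.4714 -0.2471  0.2026] yaw -13.04 tilt 0.14 F [ 0.4 -1.2  0.8] w 0.08528645725979633
 tool shift mm [ 0.9  1.5 51.6] turn 0.06
```

View pics/pre.png

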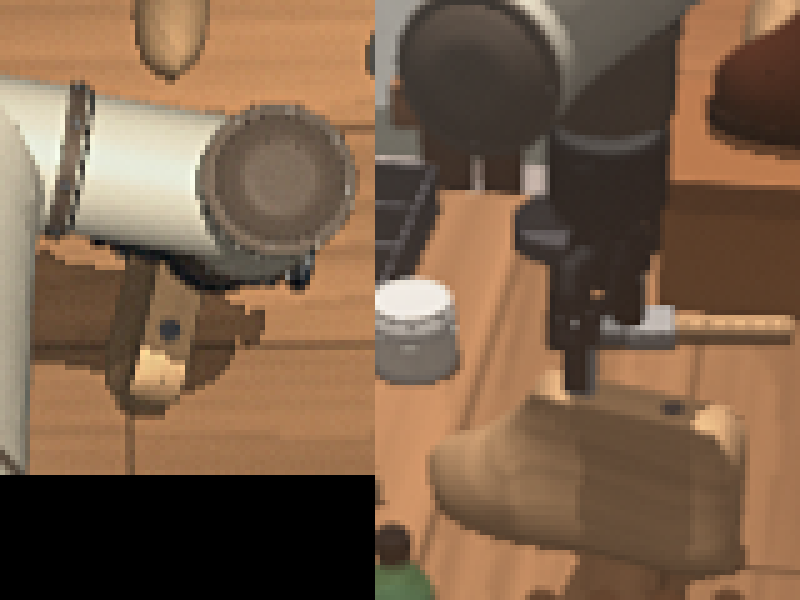

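The fingers straddle the cone just above its front half. The near finger is at crop (580,370), with the cone spanning (540–740,390). Descending and closing.

Request:
apply_moves(
  rows=[
    [[1,1,15],0],
    [[1,1,30],0],
    [[1,1,42],0],
    [[1,1,51],0],
    [[1,1,51],0],
    [[1,1,51],0],
  ],
)

```text
clock: 2.57
position: [0.4707, -0.2448, 0.1507]
ee_rot: [0.001, 0.113, 0.994, -0.0]
ft_force: [-0.2, -0.3, 0.4]
width: 0.0856
```

Request:
apply_moves(
  rows=[
    [[0,0,0],0],
    [[0,0,0],0],
    [[0,0,0],0],
    [[0,0,0],0],
    [[0,0,0],0],
    [[0,0,0],0],
    [[0,0,0],0],
    [[0,0,0],0],
    [[0,0,0],0],
    [[0,0,0],0],
  ],
  grip=-1,
)

```text
clock: 3.4
position: [0.4706, -0.2447, 0.1506]
ee_rot: [0.001, 0.113, 0.994, -0.0]
ft_force: [-0.7, -0.7, 5.8]
width: 0.0365
```

Run:
```python
from h import *
delta((.471,-.2455,.31),-13.1)
```

```text
t 3.4 pos [ 0.4706 -0.2447  0.1506] yaw -12.93 tilt 0.07 F [-0.7 -0.7  5.8] w 0.03646822386679992
 tool shift mm [  -0.7   -0.7 -159.3] turn 0.17
```

Gripped: the opening of 36.5 mm matches the 37 mm cone. Lifting gently.

Request:
apply_moves(
  rows=[
    [[0,0,-5],0],
    [[0,0,-15],0],
    [[0,0,-33],0],
    [[0,0,-53],0],
    [[0,0,-75],0],
    [[0,0,-97],0],
    [[0,0,-119],0],
    [[0,0,-140],0],
    [[0,0,-154],0],
    [[0,0,-160],0],
  ],
)

```text
clock: 4.23
position: [0.4704, -0.2443, 0.312]
ee_rot: [0.001, 0.113, 0.994, 0.0]
ft_force: [1.0, -0.6, -4.5]
width: 0.0364
```

Request:
apply_moves(
  rows=[
    [[0,0,0],0],
    [[0,0,0],0],
    [[0,0,0],0],
  ],
)

```text
clock: 4.48
position: [0.4694, -0.2441, 0.3081]
ee_rot: [-0.002, 0.113, 0.994, 0.001]
ft_force: [0.7, -0.1, -4.7]
width: 0.0362
```

Run:
```python
from h import *
delta((.541,-.027,.296),-40.5)
s=grab("side")
cv2.imwrite("pics/lift.png",cv2.cvtColor(cv2.resize(s["im"][60:210,210:350],None,fx=4,fy=4),cv2.COLOR_RGB2BGR))
```

```text
t 4.4833 pos [ 0.4694 -0.2441  0.3081] yaw -12.98 tilt 0.22 F [ 0.7 -0.1 -4.7] w 0.03621538157779443
 tool shift mm [-21.  227.6  12.2] turn 27.52
```

View pics/lift.png

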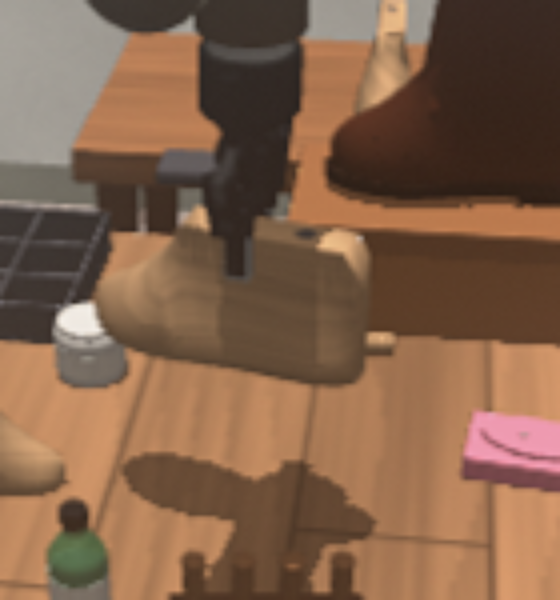

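The last is held clear of the table and looks level. Moving to the first viewing pose.

Request:
apply_moves(
  rows=[
    [[-1,8,0],1],
    [[-3,28,0],3],
    [[-6,56,1],6],
    [[-9,86,3],10],
    [[-12,116,5],14],
    [[-15,146,7],18],
    [[-18,176,9],22],
    [[-20,204,10],25],
    [[-21,222,11],27],
    [[-21,228,11],27.5],
  ],
)

```text
clock: 5.37
position: [0.5423, -0.0245, 0.2973]
ee_rot: [-0.001, 0.345, 0.939, -0.0]
ft_force: [0.9, -1.2, -4.1]
width: 0.0366
```

Request:
apply_moves(
  rows=[
    [[0,0,0],0],
    [[0,0,0],0],
    [[0,0,0],0],
    [[0,0,0],0],
  ],
)

```text
clock: 5.7
position: [0.5415, -0.028, 0.2988]
ee_rot: [-0.0, 0.346, 0.938, -0.0]
ft_force: [0.0, 0.4, -3.8]
width: 0.0365
```

Run:
```python
from h import *
delta((.541,-.027,.296),-40.5)
t=grab("top","v1t.png"); s=grab("side","v1s.png")
W=np.hstack([cv2.resize(t["im"][60:260,180:330],None,fx=2.6,fy=2.6),cv2.resize(s["im"][90:290,90:240],None,fx=2.6,fy=2.6)])
cv2.imwrite("pics/v1.png",cv2.cvtColor(W,cv2.COLOR_RGB2BGR))
```

```text
t 5.7 pos [ 0.5415 -0.028   0.2988] yaw -40.53 tilt 0.03 F [ 0.   0.4 -3.8] w 0.03650806767753549
 tool shift mm [1.  0.5 2.8] turn -0.03
```

View pics/v1.png

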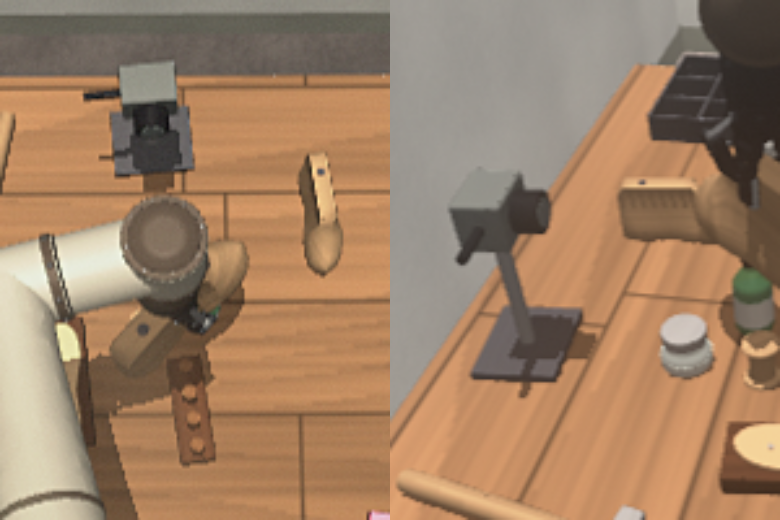

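The last is below and ahead of the lens, toe turned 45° to the right, so its left side faces the camera. Nothing is touched and the bottle is clear. I'll pause, then turn to the toe view and the right-side view.

Request:
apply_moves(
  rows=[
    [[0,0,0],0],
    [[0,0,0],0],
    [[0,0,0],0],
    [[0,0,0],0],
    [[0,0,0],0],
    [[0,0,0],0],
    [[0,0,0],0],
    [[0,0,0],0],
    [[0,0,0],0],
    [[0,0,0],0],
  ],
)

```text
clock: 6.63
position: [0.5419, -0.0269, 0.2989]
ee_rot: [-0.0, 0.346, 0.938, -0.0]
ft_force: [0.4, -0.4, -4.1]
width: 0.0364
```

Request:
apply_moves(
  rows=[
    [[0,0,0],-1],
    [[0,0,0],-4],
    [[0,0,0],-9],
    [[0,0,0],-15],
    [[0,0,0],-21],
    [[0,0,0],-27],
    [[0,0,0],-33],
    [[0,0,0],-39],
    [[0,0,0],-43],
    [[0,0,0],-45],
  ],
)

```text
clock: 7.47
position: [0.5419, -0.027, 0.2989]
ee_rot: [-0.0, -0.041, 0.999, -0.0]
ft_force: [-0.9, -0.3, -4.5]
width: 0.0362
```

Request:
apply_moves(
  rows=[
    [[0,0,0],0],
    [[0,0,0],0],
    [[0,0,0],0],
    [[0,0,0],0],
    [[0,0,0],0],
    [[0,0,0],0],
    [[0,0,0],0],
    [[0,0,0],0],
    [[0,0,0],0],
    [[0,0,0],0],
  ],
)

```text
clock: 8.3
position: [0.5419, -0.027, 0.2989]
ee_rot: [-0.0, -0.04, 0.999, -0.0]
ft_force: [0.9, 0.6, -4.5]
width: 0.0363
```

Request:
apply_moves(
  rows=[
    [[0,0,0],0],
    [[0,0,0],0],
    [[0,0,0],0],
  ],
)

```text
clock: 8.55
position: [0.5419, -0.027, 0.2989]
ee_rot: [0.0, -0.04, 0.999, 0.0]
ft_force: [-0.2, 0.1, -4.3]
width: 0.0369
```

Request:
apply_moves(
  rows=[
    [[0,0,0],-1],
    [[0,0,0],-4],
    [[0,0,0],-9],
    [[0,0,0],-15],
    [[0,0,0],-21],
    [[0,0,0],-27],
    [[0,0,0],-33],
    [[0,0,0],-39],
    [[0,0,0],-43],
    [[0,0,0],-45],
  ],
)

```text
clock: 9.38
position: [0.5419, -0.027, 0.2989]
ee_rot: [-0.0, -0.421, 0.907, -0.0]
ft_force: [-0.6, -1.5, -5.2]
width: 0.0362
```

Request:
apply_moves(
  rows=[
    [[0,0,0],0],
    [[0,0,0],0],
    [[0,0,0],0],
    [[0,0,0],0],
    [[0,0,0],0],
    [[0,0,0],0],
    [[0,0,0],0],
    [[0,0,0],0],
    [[0,0,0],0],
    [[0,0,0],0],
  ],
)

```text
clock: 10.22
position: [0.5419, -0.027, 0.2989]
ee_rot: [0.0, -0.419, 0.908, -0.0]
ft_force: [-0.7, 0.0, -4.2]
width: 0.0363
```

Request:
apply_moves(
  rows=[
    [[0,0,0],0],
    [[0,0,0],0],
    [[0,0,0],0],
  ],
)

```text
clock: 10.47
position: [0.5419, -0.027, 0.2989]
ee_rot: [0.0, -0.419, 0.908, 0.0]
ft_force: [0.5, 0.0, -5.2]
width: 0.0367
```

Run:
```python
from h import *
delta((.5175,.3855,.296),-9.4)
t=grab("top"); s=grab("side")
W=np.hstack([cv2.resize(t["im"][60:260,180:330],None,fx=2.6,fy=2.6),cv2.resize(s["im"][60:260,90:290],None,fx=2,fy=2.6)])
cv2.imwrite("pics/v3.png",cv2.cvtColor(W,cv2.COLOR_RGB2BGR))
```

```text
t 10.4667 pos [ 0.5419 -0.027   0.2989] yaw 49.54 tilt 0.0 F [ 0.5  0.  -5.2] w 0.03669260053681482
 tool shift mm [-298.   286.2    2.9] turn 58.94
```

View pics/v3.png

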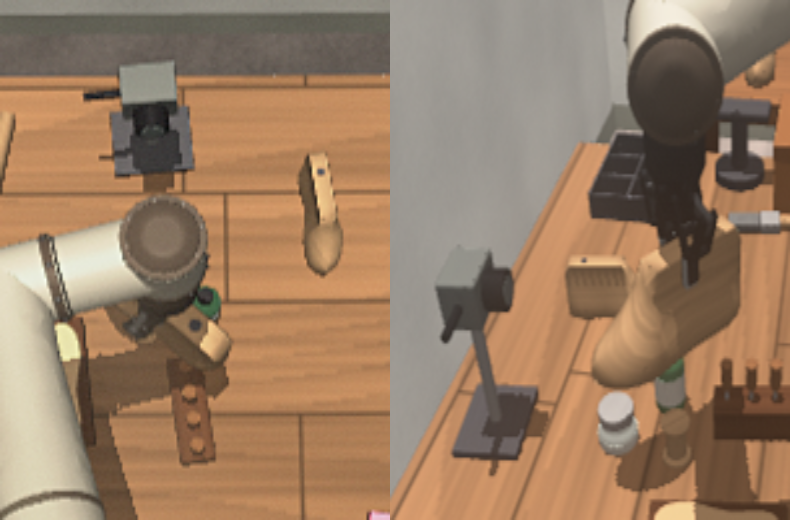

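The right front quarter is shown and nothing is touched. Carrying toward the insole.

Request:
apply_moves(
  rows=[
    [[-5,5,0],1],
    [[-18,17,0],3],
    [[-38,36,0],7],
    [[-60,58,0],12],
    [[-83,80,0],17],
    [[-106,102,0],22],
    [[-128,123,0],27],
    [[-146,140,0],31],
    [[-157,151,0],34],
    [[-160,154,0],35],
  ],
)

```text
clock: 11.4
position: [0.5285, 0.1974, 0.2988]
ee_rot: [0.0, -0.127, 0.992, 0.0]
ft_force: [0.8, -0.3, -4.6]
width: 0.0365
```

Request:
apply_moves(
  rows=[
    [[0,0,0],0],
    [[0,0,0],0],
    [[0,0,0],0],
  ],
)

```text
clock: 11.65
position: [0.5285, 0.1938, 0.2989]
ee_rot: [-0.0, -0.126, 0.992, -0.0]
ft_force: [-0.6, 0.1, -5.0]
width: 0.0364
```

Run:
```python
from h import *
delta((.5175,.3855,.29),-9.4)
```

```text
t 11.65 pos [0.5285 0.1938 0.2989] yaw 14.52 tilt 0.03 F [-0.6  0.1 -5. ] w 0.03639342544873916
 tool shift mm [-37.4 188.4   8.8] turn 23.92
```

Request:
apply_moves(
  rows=[
    [[-1,6,0],1],
    [[-5,24,1],3],
    [[-10,50,2],6],
    [[-16,80,3],10],
    [[-22,110,5],14],
    [[-28,138,6],18],
    [[-33,164,7],21],
    [[-36,180,8],23],
    [[-37,187,9],24],
    [[-37.5,188.5,9],24],
  ],
)

```text
clock: 12.48
position: [0.5176, 0.3871, 0.2891]
ee_rot: [-0.0, 0.082, 0.997, -0.0]
ft_force: [0.7, 0.2, -4.7]
width: 0.0364
```

Request:
apply_moves(
  rows=[
    [[0,0,0],0],
    [[0,0,0],0],
    [[0,0,0],0],
  ],
)

```text
clock: 12.73
position: [0.5179, 0.3854, 0.2902]
ee_rot: [0.0, 0.083, 0.997, -0.0]
ft_force: [0.1, 0.0, -5.1]
width: 0.0364
```

Run:
```python
from h import *
delta((.5175,.3855,.1966),-9.4)
t=grab("top"); s=grab("side")
W=np.hstack([cv2.resize(t["im"][140:240,100:180],None,fx=4,fy=4),cv2.resize(s["im"][184:384,120:280],None,fx=2.5,fy=2)])
cv2.imwrite("pics/i1.png",cv2.cvtColor(W,cv2.COLOR_RGB2BGR))
```

```text
t 12.7333 pos [0.5179 0.3854 0.2902] yaw -9.52 tilt 0.01 F [ 0.1  0.  -5.1] w 0.03642018811661422
 tool shift mm [ 0.4  0.1 93.6] turn -0.12
```

View pics/i1.png

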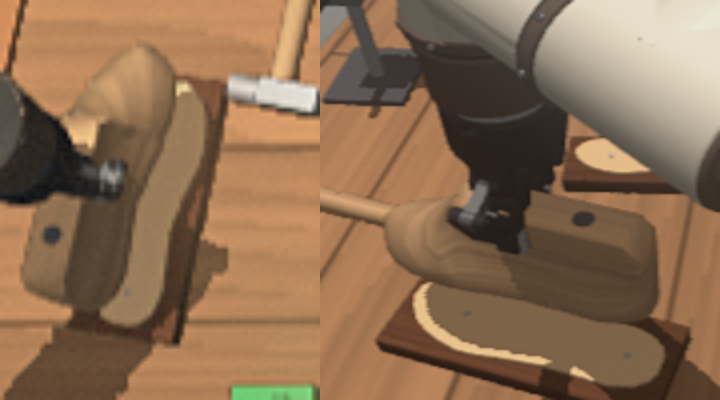

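Request:
apply_moves(
  rows=[
    [[0,0,4],0],
    [[0,0,12],0],
    [[0,0,24],0],
    [[0,0,38],0],
    [[0,0,52],0],
    [[0,0,64],0],
    [[0,0,74],0],
    [[0,0,80],0],
    [[0,0,83],0],
    [[0,0,83],0],
  ],
)

```text
clock: 13.67
position: [0.5174, 0.3864, 0.2062]
ee_rot: [-0.0, 0.082, 0.997, -0.001]
ft_force: [0.4, -0.3, -4.5]
width: 0.0365
```

Request:
apply_moves(
  rows=[
    [[0,0,0],0],
    [[0,0,0],0],
    [[0,0,0],0],
  ],
)

```text
clock: 13.92
position: [0.5178, 0.3868, 0.2078]
ee_rot: [0.001, 0.082, 0.997, 0.001]
ft_force: [-0.5, -0.4, -4.2]
width: 0.0367
```

Run:
```python
from h import *
delta((.5175,.3855,.1966),-9.4)
s=grab("side")
# expected pose overlay: cone top rectangle, last axis points, insole points
_,p,R=tool(); e=-R[:,0]*[1,1,0]; l=R[:,1]; z0=p[2]-.1506
k=4; x0,y0=130,250
I=cv2.resize(s["im"][y0:384,x0:300],None,fx=k,fy=k,interpolation=cv2.INTER_CUBIC)
def dot(X,c):
    u=((proj(s,X)-[x0,y0]+.5)*k).round().astype(int); cv2.circle(I,tuple(map(int,u)),3,c,-1); return u
for a,b in((.045,-.0185),(.045,.0185),(-.085,.0185),(-.085,-.0185)): print(dot(np.r_[(p+e*a+l*b)[:2],z0+.115],(255,0,0)))
for a in(.135,-.100): print("ends",dot(np.r_[(p+e*a)[:2],z0+(.02 if a>0 else .02)],(0,0,255)))
o=np.array([.5175,.3855]);r=np.radians(-9.4);ex=np.array([np.cos(r),np.sin(r)])
for a in(.135,0,-.1): dot(np.r_[o+ex*a,.03],(0,255,0))
cv2.imwrite("pics/i2.png",cv2.cvtColor(I,cv2.COLOR_RGB2BGR))
```

```text
t 13.9167 pos [0.5178 0.3868 0.2078] yaw -9.46 tilt 0.1 F [-0.5 -0.4 -4.2] w 0.036726213493348626
 tool shift mm [ 0.1 -1.4 11.2] turn -0.06
[238 202]
[202 266]
[462 345]
[489 275]
ends [ 94 291]
ends [509 424]
```

View pics/i2.png

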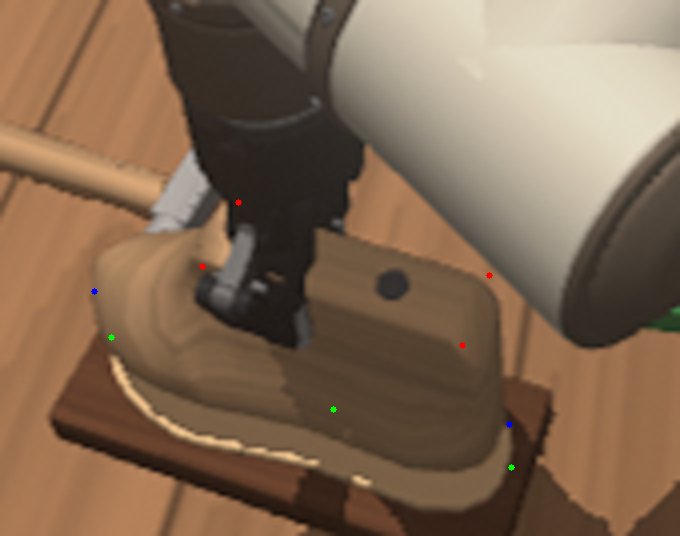

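The overlay agrees with the picture. The predicted toe is at (94,291) against about (95,290) seen, the heel at (509,424) against about (502,425), and the cone's near edge matches. The last is level, with a gap of about 27 mm, so I'll lower it 11 mm.

Request:
apply_moves(
  rows=[
    [[0,-0.5,2],0],
    [[0,-1,4],0],
    [[0,-1,7],0],
    [[0,-1,9],0],
    [[0,-1,11],0],
    [[0,-1,11],0],
    [[0,-1,11],0],
    [[0,-1,11],0],
    [[0,-1,11],0],
    [[0,-1,11],0],
  ],
)

```text
clock: 14.8
position: [0.5174, 0.3857, 0.1961]
ee_rot: [0.0, 0.082, 0.997, 0.0]
ft_force: [-0.3, -0.5, -4.2]
width: 0.0362
```

Request:
apply_moves(
  rows=[
    [[0,0,0],0],
    [[0,0,0],0],
    [[0,0,0],0],
    [[0,0,0],0],
    [[0,0,0],0],
    [[0,0,0],0],
  ],
)

```text
clock: 15.3
position: [0.5174, 0.3856, 0.1959]
ee_rot: [-0.0, 0.082, 0.997, 0.0]
ft_force: [-0.9, 0.5, -4.5]
width: 0.0369
```

Run:
```python
from h import *
delta((.5175,.3855,.1966),-9.4)
s=grab("side");k=4; x0,y0=130,250
t=grab("top")
I=cv2.resize(s["im"][y0:384,x0:230+30],None,fx=k,fy=k,interpolation=cv2.INTER_CUBIC)
J=cv2.resize(t["im"][140:274,105:175],None,fx=k,fy=k,interpolation=cv2.INTER_CUBIC)
cv2.imwrite("pics/i3.png",cv2.cvtColor(np.hstack([I,J[:I.shape[0]]]),cv2.COLOR_RGB2BGR))
```

```text
t 15.3 pos [0.5174 0.3856 0.1959] yaw -9.46 tilt 0.0 F [-0.9  0.5 -4.5] w 0.036855522153365586
 tool shift mm [-0.2 -0.1 -0.7] turn -0.06
```

View pics/i3.png

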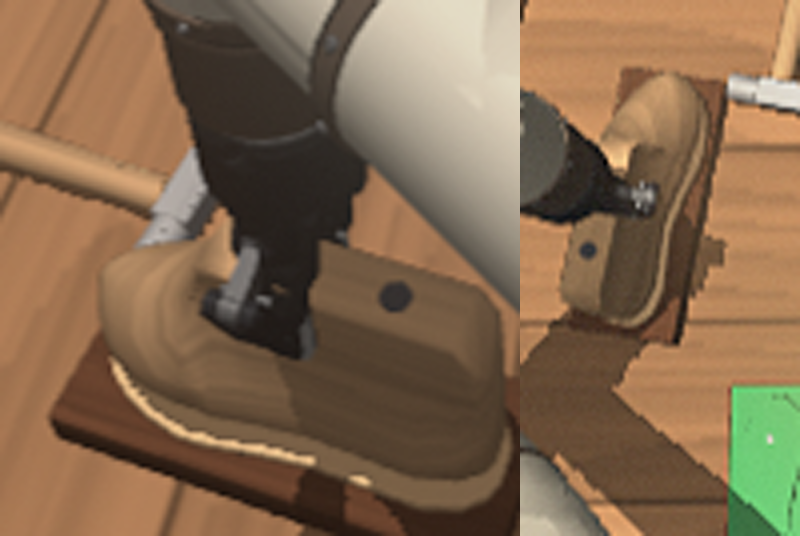

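In both views an even rim of insole shows along the last, toe over toe, with a clear gap. The force reads only the last's weight, so it isn't touching. Handing in.

```bash
python3 -c "
from station import ctrl
ctrl.sign_off(); print(ctrl.get_state()['clock'])"
```

```text
the job is handed in; nothing more can be done
the job is handed in; nothing more can be done
```

I gripped the large last by its cone and showed it to the camera left side first, then toe on, then right side. Each view was held for at least about a second, at roughly 25 cm from the lens. I then carried it over the tools and handed the job in at 15.3 s with the last still held above the large insole.

**Last checks:**
- **Grip:** the fingers were 36.9 mm apart on the 37 mm cone.
- **Pose:** the tool was at (517.4, 385.6) mm, against my measured insole origin of (517.5, 385.5). Yaw was -9.5° against -9.4°, and tilt was 0°.
- **Height:** I estimate the last's bottom was about 15 mm above the insole.
- **Contact:** the wrist read only the weight of the last, about 4.5 N. Both views showed an even rim of insole, with toe over toe.
- **Bystanders:** nothing looked moved or touched in the pictures.

**Uncertainties:**
- **Insole origin:** measuring it from the block and from the insole's outline gave answers about 3–4 mm apart. I aimed between them, well inside the 12 mm tolerance.
- **Lens position:** the lens's distance ahead of the camera head was estimated to about 1 cm.
- **Verdict:** no check failed, but the system reports no result, so I can't confirm it passed.

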